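# Put the washed pastry moulds away with their own kind

## Task

Put the washed moulds on the white board away: the two dariole cups, the square ring and the piping nozzle each go into the steel batt that already holds one of the same kind. Set each one down (do not drop it) so that it stands upright, as it stands now, flat on the floor of its batt, none nested or stacked, and leave the pieces already in the batts standing where they are.

Things in the scene. Friction and masses are not known exactly. Their poses are not given: they have to be found in the camera images.
- dariole_a: One loose dariole mould: plain aluminium cup, mouth up, outside diameter 52 mm at the rim, 42 mm at the foot, 50 mm tall, wall 2 mm, about 60 g. Origin: middle of its underside, z up. On the white board (top 12 mm above the bench), in a row across it with the other pieces and a white ramekin that stays; gaps left and right may be 7 mm, free space in front and behind.
- dariole_b: Another loose dariole mould: plain aluminium cup, mouth up, outside diameter 52 mm at the rim, 42 mm at the foot, 50 mm tall, wall 2 mm, about 60 g. Origin: middle of its underside, z up. On the white board (top 12 mm above the bench), in a row across it with the other pieces and a white ramekin that stays; gaps left and right may be 7 mm, free space in front and behind.
- square_ring: The loose square mousse ring: bright steel frame, no floor, 50 x 50 mm outside, 40 mm tall, wall 2 mm, about 70 g. x and y square to its sides. Origin: middle of its underside, z up. Yaw -0.35 to 0.35 rad. On the white board (top 12 mm above the bench), in a row across it with the other pieces and a white ramekin that stays; gaps left and right may be 7 mm, free space in front and behind.
- nozzle: The loose piping nozzle: steel, star-cut tip up; collar 34 mm in diameter up to 18 mm, then a cone to 13 mm at the tip, 52 mm tall, about 45 g. Origin: middle of its underside, z up. On the white board (top 12 mm above the bench), in a row across it with the other pieces and a white ramekin that stays; gaps left and right may be 7 mm, free space in front and behind.
- batt_dariole: Batt for darioles. Fixed shallow steel tray, one of three alike beyond the board in changing order: outside 145 (x) x 210 (y) x 28 mm high, walls and floor 3 mm. Origin: centre of its underside; x points away from the robot within 0.1 rad, z up. Known by the loose dariole mould standing in its -y half; the rest is empty.
- batt_square: Batt for square rings. Fixed shallow steel tray, one of three alike beyond the board in changing order: outside 145 (x) x 210 (y) x 28 mm high, walls and floor 3 mm. Origin: centre of its underside; x points away from the robot within 0.1 rad, z up. Known by the loose square ring standing in its -y half; the rest is empty.
- batt_nozzle: Batt for nozzles. Fixed shallow steel tray, one of three alike beyond the board in changing order: outside 145 (x) x 210 (y) x 28 mm high, walls and floor 3 mm. Origin: centre of its underside; x points away from the robot within 0.1 rad, z up. Known by the loose nozzle standing in its -y half; the rest is empty.
- kept_dariole: Marks the dariole batt: dariole mould: plain aluminium cup, mouth up, outside diameter 52 mm at the rim, 42 mm at the foot, 50 mm tall, wall 2 mm, about 60 g. Origin: middle of its underside, z up. Already in its batt on the 3 mm floor, loose; leave it standing where it is.
- kept_square: Marks the square-ring batt: square mousse ring: bright steel frame, no floor, 50 x 50 mm outside, 40 mm tall, wall 2 mm, about 70 g. x and y square to its sides. Origin: middle of its underside, z up. Already in its batt on the 3 mm floor, loose; leave it standing where it is.
- kept_nozzle: Marks the nozzle batt: piping nozzle: steel, star-cut tip up; collar 34 mm in diameter up to 18 mm, then a cone to 13 mm at the tip, 52 mm tall, about 45 g. Origin: middle of its underside, z up. Already in its batt on the 3 mm floor, loose; leave it standing where it is.

How it is judged:
By the outcome, as a careful person would: the job done as asked, in the order asked, and still so for the second after the job is handed in, with the robot touching nothing.
It also fails if it takes over 93 s, if anything falls off the work surface, if the arm or the gripper's body presses on something with over 40 N, if the wrist force passes 120 N, or if a joint passes its speed limit or range.

## Robot

A 6-joint arm with a two-finger parallel gripper is mounted at the origin on the work surface. World frame = base frame: x ahead of the robot, y to its left, z up, the work surface at z = 0. Lengths are in m, angles in rad, forces in N, time in s.
With the tool pointing down it reaches from about 0.25 to 0.775 m from the base axis. Payload 8.9 kg.
Tool frame: the origin (TCP) lies midway between the tips of the shut fingers; the grasp point (between the pads) lies 19 mm behind it; z points along the fingers, y is the line along which they close (so a half turn about z gives the same grasp; the last joint's range is limited). The gripper opens to 85 mm and grips with 20 to 120 N. Pads are 22 mm wide; open, the fingers measure 114 mm over their backs; the gripper's body (76 mm by 85 mm) begins 54 mm behind the grasp point. The pads swing forward as they close: fully open they stand 13 mm farther back than shut.
Start: joints at [1.194, 0.291, -0.153, 1.127, 0, 1.431], TCP at [0.124, 0.51, 0.231] pointing down, gripper open.
Joint ranges: [-2.52, 2.52], [-0.91, 1.74], [-1.3, 1.37], [-1.96, 2.02], [-1.52, 1.47], [-3.14, 3.14]. Speed limits (rad/s): [2.22, 2.22, 2.79, 3.14, 3.14, 3.14].

## Interface

Orientations are given as a unit quaternion [w, x, y, z].
In Python, from cell import env gives the robot as it stands.
- The arm moves only by the tool play_rows, never from a script. Its argument "plan" is a list of rows, each a list of 6 numbers: the shift along the world's x, y, z scaled (see below), then the turn, a rotation vector about the world's x, y, z scaled (see below). In form: [[tx, ty, tz, ax, ay, az], ...]. A call has 1 to 12 rows; each row is the pose to reach, as a shift and turn from the pose commanded when the call began, turning the shorter way round; what a row does not reach only later rows make up. The controller multiplies each number of a shift by 50 cm and each number of a turn by 180 degrees. A row lasts 1/10 s, in which the tool goes at most 50 mm and 8.59 degrees, less where a joint would pass 70% of its speed; a pose out of reach is approached as far as the arm can. A call with a number of a shift or a turn outside -1 to 1 is refused whole. A call with a gripper value outside its range is refused whole. "hand" is the finger opening in mm, from 0 to 85.4, set as the call begins (left out, the last holds). The fingers move at their own pace and stop on an object; the grip force is fixed at half the most. Time passes only in rows, so rows that repeat a pose let the fingers close. It gives the time, the measured TCP pose, the force, the opening and the grip force at its end, in the units of the state.
- env.get_state(): the state, without advancing time (a new reading comes with each control period).
- env.camera(name): name is "scene" or "top"; returns a dict with "color" (480x640x3 uint8, red, green, blue), "camera_matrix" (3x3 intrinsics, pixels), "dist_coeffs" ([k1, k2, p1, p2, k3] as OpenCV has them; the pictures are not rectified), "R" (3x3) and "t" (3): a world point X has camera coordinates R X + t. Camera axes: x right, y down, z forward; pixel columns grow to the right and rows downward; lengths in m; the calibration is good to about 2 mm. A picture is of the moment at which its call begins. There is no depth.
- env.job_done(): hands the job in; it is judged then, once.
Trained networks look in the newest picture that a camera, given by its name, has taken for a name from the list of things; names that differ only in an ending like _2 or _b are one class to them, and where a whole thing is asked for, a point or a joint stands for the part that bears it (a point fixed in the world has none). Each returns a list of dicts, best first, with "p" (0 to 1); they miss things now and then, are a little off and sometimes report something else, mostly with a low value. They report only what shows in the picture. A call takes as long as a camera call.
- env.look_for(camera, target): "centre" ([x, y, z] in m, in world coordinates, good to about 4 mm: the middle of the surface that is visible of it).
- env.mark_of(camera, target): "centre" ([x, y, z] in m, in world coordinates, good to about 4 mm: a listed point, or the origin of a listed thing).
The state is a dict: "time_s": time; "joint_positions": joint angles; "qd": joint speeds; "tau": joint torques, N m; "tcp_pos": TCP position; "ee_rot": TCP orientation; "force": force on the tool from outside, world axes, zero at the start; "torque": the same for the moment, N m; "opening": finger opening in m; "gripper_force": force on a finger pad.
Only numpy, scipy, OpenCV 4.12 (cv2) and the standard library are available. Lean on these libraries where they do the work, as an engineer would, in place of code of your own. Each camera call takes 0.05 s, during which the arm holds its last target. There are 200 camera calls.

## Working session

There is one attempt and no reset: what is moved stays moved. The work goes in short steps, Python scripts to look and compute and a tool call to move; the robot and the scene stay as the last step left them, time stands still between calls to the robot, and variables do not carry over. Pictures are saved under pics/ and viewed, at most 14 in all, crops included, and the job is handed in when it is done.

Besides the shell and the picture viewer there is one more tool, called in YAML: its name, and indented under it one key for each argument. play_rows: Moves the arm, as the interface text tells. Its arguments: {"type":"object","properties":{"plan":{"type":"array","items":{"type":"array","items":{"type":"number"}}},"hand":{"type":"number"}},"required":["plan"]}

```bash
mkdir -p pics; ls
python3 - <<'E'
from cell import env
import cv2
for n in("scene","top"):
    c=env.camera(n); cv2.imwrite(f"pics/{n}0.png",c["color"][:,:,::-1]); print(n,c["camera_matrix"],c["dist_coeffs"],c["R"],c["t"])
    for t in["dariole_a","square_ring","nozzle","batt_dariole","batt_square","batt_nozzle"]:
        for f in(env.mark_of,):
            print(n,t,[([round(float(v),3) for v in d["centre"]],round(d["p"],2)) for d in f(n,t)])
s=env.get_state();print(s)
E
```

```text
pics
scene [[533.29312076   0.         313.09412866]
 [  0.         533.29312076 231.46207149]
 [  0.           0.           1.        ]] [-0.0014429  0.         0.         0.         0.       ] [[-0.08019995  0.99669574 -0.01286752]
 [ 0.54087503  0.03267136 -0.8404682 ]
 [-0.83727067 -0.07436522 -0.54170808]] [ 0.0906423  -0.26679355  1.28155077]
scene dariole_a [([0.426, -0.092, 0.011], 0.71), ([0.426, 0.1, 0.008], 0.56)]
scene square_ring [([0.448, -0.212, 0.011], 0.58)]
scene nozzle [([0.431, 0.204, 0.011], 0.64)]
scene batt_dariole [([0.607, 0.244, -0.005], 0.94)]
scene batt_square [([0.607, -0.251, -0.0], 0.83), ([0.636, 0.007, -0.001], 0.45)]
scene batt_nozzle [([0.634, 0.009, 0.003], 0.81), ([0.43, -0.096, 0.013], 0.21)]
top [[472.3162534    0.         322.19176645]
 [  0.         472.3162534  241.51267357]
 [  0.           0.           1.        ]] [-0.0485389  0.         0.         0.         0.       ] [[-0.0169346  -0.99975829  0.01402057]
 [-0.98354778  0.01413437 -0.18009439]
 [ 0.17985269 -0.01683973 -0.98354941]] [-0.02383588  0.53126849  0.71810645]
top dariole_a [(
[... 352 characters left out ...]
2], 0.56)]
{'time_s': 0.7, 'joint_positions': array([ 1.19372333e+00,  2.90674182e-01, -1.53379110e-01,  1.12672504e+00,
        1.58527524e-05,  1.43150842e+00]), 'qd': array([ 0.00077436, -0.00044593, -0.00139755, -0.00141151,  0.00031949,
       -0.00123898]), 'tau': array([ 2.43753711e-04, -5.36903322e+01,  3.31599748e+01,  1.57995928e-03,
       -2.16562703e-04,  6.09494407e-06]), 'tcp_pos': array([0.12364977, 0.51023277, 0.23132634]), 'ee_rot': array([-5.36639904e-06,  1.18612643e-01,  9.92940603e-01,  1.07230992e-05]), 'force': array([-0.54422306, -0.06495537, -0.26942336]), 'torque': array([ 0.0160706 , -0.0067254 ,  0.00806669]), 'gripper_force': 0.0, 'opening': 0.08531244765470411}
```

View pics/scene0.png

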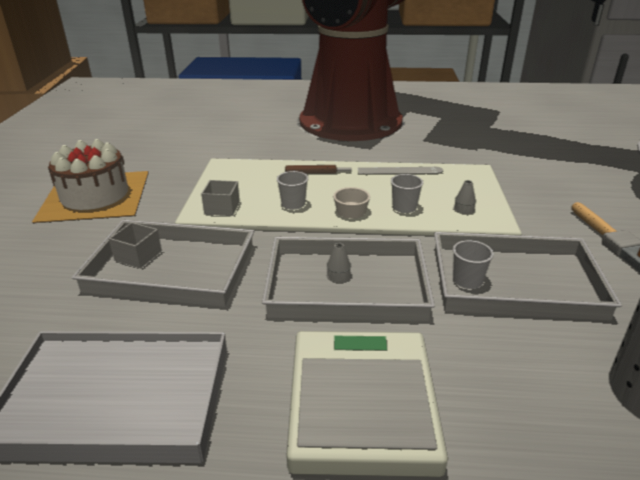

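View pics/top0.png

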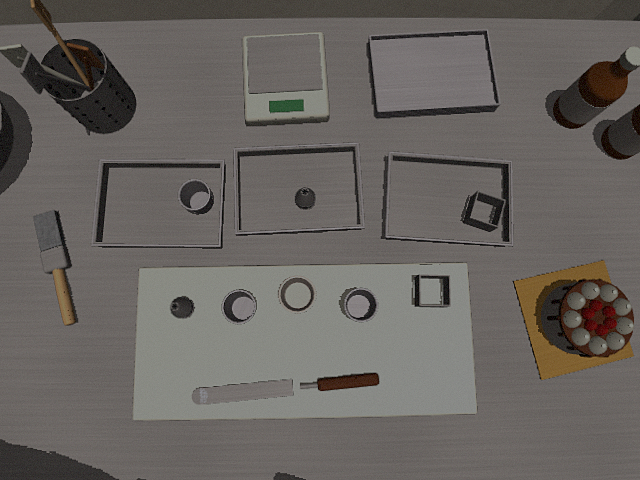

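The row on the board, right to left in the top view, is: ring (432,290), dariole (358,304), ramekin (296,294), dariole (240,305), nozzle (181,307). The batts are dariole at left (kept cup 196,197), nozzle in the middle (305,198) and square at right (483,210). Next I fit model silhouettes to the edges in both views.

```bash
cat > fit.py <<'E'
import numpy as np, cv2
from scipy.optimize import minimize, differential_evolution
from scipy.ndimage import map_coordinates
from cell import env
a=np.linspace(0,2*np.pi,60,endpoint=False)
circ=lambda d,z:np.c_[d/2*np.cos(a),d/2*np.sin(a),0*a+z]
def sq(w,h,z):
    c=np.array([[1,1],[-1,1],[-1,-1],[1,-1]])*[w/2,h/2]
    return np.c_[c,[z]*4]
M={"dar":[circ(.042,0),circ(.052,.05)],"noz":[circ(.034,0),circ(.034,.018),circ(.013,.052)],
   "sqr":[sq(.05,.05,0),sq(.05,.05,.04)],"batt":[sq(.145,.210,0),sq(.145,.210,.028)]}
def cams():
    out={}
    for n in("scene","top"):
        c=env.camera(n); g=cv2.GaussianBlur(c["color"],(0,0),1.0).astype(float)
        m=np.max([np.hypot(cv2.Sobel(g[:,:,k],-1,1,0),cv2.Sobel(g[:,:,k],-1,0,1)) for k in range(3)],0)
        c["g"]=np.minimum(m,np.percentile(m,97)); out[n]=c
    return out
def proj(c,P):
    return cv2.projectPoints(P.astype(float),cv2.Rodrigues(c["R"])[0],c["t"],c["camera_matrix"],c["dist_coeffs"])[0][:,0]
def poly(pts,n=120):
    p=np.vstack([pts,pts[:1]]); s=np.r_[0,np.cumsum(np.hypot(*np.diff(p,axis=0).T))]
    u=np.linspace(0,s[-1],n); return np.c_[np.interp(u,s,p[:,0]),np.interp(u,s,p[:,1])]
def lines(c,k,q):
    x,y,z,w=q; R=np.array([[np.cos(w),-np.sin(w),0],[np.sin(w),np.cos(w),0],[0,0,1]])
    L=[proj(c,b@R.T+[x,y,z]) for b in M[k]]
    h=cv2.convexHull(np.vstack(L).astype(np.float32))[:,0]
    return np.vstack([poly(h)]+([poly(L[-1])] if k!="noz" else []))
def fit(C,k,x,y,z,w=0,names=("scene","top"),fz=None,r=.012,wr=.5):
    yaw=k in("sqr","batt")
    full=lambda v:(v[0],v[1],v[2] if fz is None else fz,v[-1] if yaw else 0)
    f=lambda v:-sum(map_coordinates(C[n]["g"],lines(C[n],k,full(v)).T[::-1],order=1).mean() for n in names)
    b=[(x-r,x+r),(y-r,y+r),(z-.008,z+.008)]+([(w-wr,w+wr)] if yaw else [])
    o=differential_evolution(f,b,seed=1,maxiter=60,popsize=12,tol=1e-5)
    return np.array(full(o.x)),-o.fun
def overlay(C,items,name):
    for n,c in C.items():
        im=cv2.resize(c["color"][:,:,::-1],None,fx=3,fy=3,interpolation=cv2.INTER_CUBIC)
        for k,q in items:
            for p in lines(c,k,q): cv2.circle(im,tuple(int(v) for v in p*3+1),1,(0,0,255),-1)
        x0,x1,y0,y1=(80,615,165,325) if n=="scene" else (90,520,140,330)
        cv2.imwrite(f"pics/{name}_{n}.png",cv2.resize(im[3*y0:3*y1,3*x0:3*x1],(800,int(800*(y1-y0)/(x1-x0))),interpolation=cv2.INTER_AREA))
E
cat > m1.py <<'E'
from fit import *
C=cams(); np.set_printoptions(precision=4,suppress=True)
I=[("dar",.426,.102,.012),("dar",.426,-.092,.012),("noz",.43,.2,.012),("sqr",.45,-.211,.012),
("batt",.606,.248,0),("batt",.631,.008,0),("batt",.606,-.253,0),("dar",.6,.21,.003),("noz",.63,-.01,.003),("sqr",.59,-.31,.003)]
o=[]
for k,x,y,z in I:
    kw=dict(r=.03) if z==.003 else {}
    if k=="batt":kw=dict(wr=.12)
    q,s=fit(C,k,x,y,z,**kw); o.append((k,q))
    print(k,q,round(s),[fit(C,k,q[0],q[1],z,q[3],names=(n,),fz=z,wr=.15)[0][[0,1,3]] for n in C],flush=True)
overlay(C,o,"fit1")
E
python3 m1.py
```

```text
dar [0.43   0.0981 0.0104 0.    ] 258 [array([0.4331, 0.0986, 0.    ]), array([0.4298, 0.0975, 0.    ])]
dar [ 0.4281 -0.0891  0.0138  0.    ] 245 [array([ 0.4235, -0.0916,  0.    ]), array([ 0.4281, -0.0887,  0.    ])]
noz [0.4298 0.1995 0.0118 0.    ] 331 [array([0.4308, 0.1989, 0.    ]), array([0.4298, 0.1996, 0.    ])]
sqr [ 0.4479 -0.2106  0.0097 -0.0632] 293 [array([ 0.452 , -0.2101, -0.074 ]), array([ 0.4478, -0.2099, -0.0632])]
batt [ 0.6055  0.2431 -0.0049 -0.0208] 275 [array([ 0.6122,  0.2409, -0.0213]), array([ 0.6042,  0.2419, -0.0237])]
batt [ 0.6282  0.0076 -0.0053  0.0353] 255 [array([0.6345, 0.0056, 0.0365]), array([0.6268, 0.0103, 0.0345])]
batt [ 0.6064 -0.2511 -0.0049 -0.0816] 251 [array([ 0.6127, -0.2503, -0.0822]), array([ 0.6053, -0.2478, -0.0818])]
dar [ 0.6104  0.18   -0.0019  0.    ] 192 [array([0.6094, 0.1777, 0.    ]), array([0.6106, 0.176 , 0.    ])]
noz [ 0.6142 -0.0044  0.0016  0.    ] 250 [array([ 0.616 , -0.0046,  0.    ]), array([ 0.6138, -0.004 ,  0.    ])]
sqr [ 0.5835 -0.3121  0.0004 -0.3709] 217 [array([ 0.5873, -0.3106, -0.3788]), array([ 0.5829, -0.3111, -0.3402])]
```

View pics/fit1_scene.png

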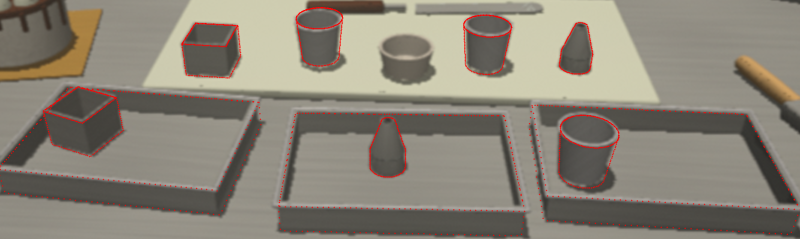

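View pics/fit1_top.png

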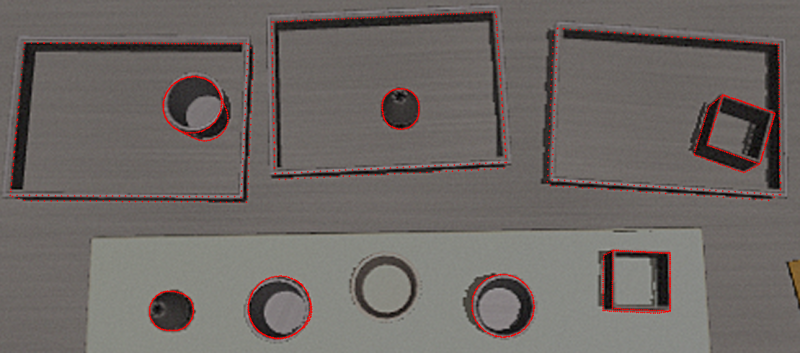

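The fits follow the edges in both views. The board pieces stand at z ≈ 0.012 and the cups are at (0.430,0.098) and (0.428,-0.089). The ring is at (0.448,-0.211) with yaw -0.063, and the nozzle at (0.430,0.1995). All pieces will be gripped with the fingers closing along x.

play_rows:
  plan:
    - [0.613,-0.824,-0.14,0,0,-0.4246]
    - [0.613,-0.824,-0.14,0,0,-0.4246]
    - [0.613,-0.824,-0.14,0,0,-0.4246]
    - [0.613,-0.824,-0.14,0,0,-0.4246]
    - [0.613,-0.824,-0.14,0,0,-0.4246]
    - [0.613,-0.824,-0.14,0,0,-0.4246]
    - [0.613,-0.824,-0.14,0,0,-0.4246]
    - [0.613,-0.824,-0.14,0,0,-0.4246]
    - [0.613,-0.824,-0.14,0,0,-0.4246]
    - [0.613,-0.824,-0.14,0,0,-0.4246]
    - [0.613,-0.824,-0.14,0,0,-0.4246]
    - [0.613,-0.824,-0.14,0,0,-0.4246]
  hand: 85

```text
time_s: 2.0
tcp_pos: [0.4315, 0.0962, 0.161]
ee_rot: [0.0, 0.709, 0.705, -0.0]
force: [-0.8, 0.5, 0.9]
opening: 0.085
gripper_force: 0.0
```

play_rows:
  plan:
    - [0,0,-0.1,0,0,0]
    - [0,0,-0.18,0,0,0]
    - [0,0,-0.23,0,0,0]
    - [0,0,-0.263,0,0,0]
    - [0,0,-0.263,0,0,0]
    - [0,0,-0.263,0,0,0]

```text
time_s: 2.6
tcp_pos: [0.4298, 0.0989, 0.0303]
ee_rot: [-0.0, 0.707, 0.707, -0.0]
force: [0.1, -0.6, -0.2]
opening: 0.085
gripper_force: 0.0
```

play_rows:
  plan:
    - [0,0,0,0,0,0]
    - [0,0,0,0,0,0]
    - [0,0,0,0,0,0]
    - [0,0,0,0,0,0]
    - [0,0,0,0,0,0]
    - [0,0,0,0,0,0]
    - [0,0,0,0,0,0]
    - [0,0,0,0,0,0]
  hand: 30

```text
time_s: 3.4
tcp_pos: [0.4308, 0.0984, 0.0311]
ee_rot: [0.0, 0.707, 0.707, 0.001]
force: [-4.4, 0.8, 16.0]
opening: 0.0496
gripper_force: 59.2
```

play_rows:
  plan:
    - [0,0,0.02,0,0,0]
    - [0,0,0.08,0,0,0]
    - [0,0,0.15,0,0,0]
    - [0,0,0.2,0,0,0]
    - [0,0,0.2,0,0,0]

```text
time_s: 3.9
tcp_pos: [0.4326, 0.0984, 0.1335]
ee_rot: [0.002, 0.707, 0.707, 0.002]
force: [0.6, -1.1, -0.8]
opening: 0.0495
gripper_force: 62.3
```

Run:
```python
from fit import *
C=cams()
for n,(x0,y0) in {"scene":(350,80),"top":(160,220)}.items(): cv2.imwrite(f"pics/g_{n}.png",cv2.resize(C[n]["color"][y0:y0+150,x0:x0+170,::-1],None,fx=2.3,fy=2.3))
a=cv2.imread("pics/g_scene.png");b=cv2.imread("pics/g_top.png");cv2.imwrite("pics/g1.png",np.hstack([a,b]))
s=env.get_state();print(s["tcp_pos"],s["opening"],s["force"])
```

```text
[0.43058788 0.09822225 0.13047048] 0.04901798622253121 [ 0.66864039  0.10787186 -0.90764951]
```

View pics/g1.png

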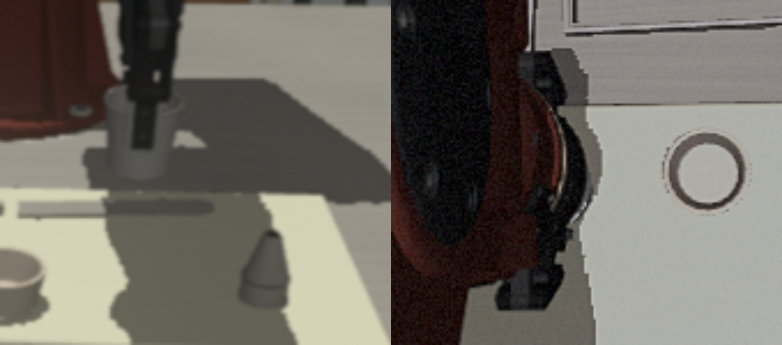

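The cup is held upright: it hangs below the fingers at (145,130) in the left crop. Now over to the dariole batt.

play_rows:
  plan:
    - [0.05,0.06,0,0,0,0]
    - [0.1,0.12,0,0,0,0]
    - [0.15,0.18,0,0,0,0]
    - [0.2,0.24,0,0,0,0]
    - [0.25,0.3,0,0,0,0]
    - [0.3,0.36,0,0,0,0]
    - [0.352,0.424,0,0,0,0]
    - [0.352,0.424,0,0,0,0]
    - [0.352,0.424,0,0,0,0]
    - [0.352,0.424,0,0,0,0]

```text
time_s: 5.0
tcp_pos: [0.605, 0.3094, 0.1286]
ee_rot: [-0.0, 0.708, 0.707, -0.001]
force: [0.1, -0.7, -0.3]
opening: 0.0496
gripper_force: 62.4
```

play_rows:
  plan:
    - [0,0,-0.05,0,0,0]
    - [0,0,-0.1,0,0,0]
    - [0,0,-0.15,0,0,0]
    - [0,0,-0.18,0,0,0]
    - [0,0,-0.2,0,0,0]
    - [0,0,-0.2,0,0,0]
    - [0,0,-0.2,0,0,0]

```text
time_s: 5.7
tcp_pos: [0.6067, 0.3103, 0.0307]
ee_rot: [0.0, 0.707, 0.707, 0.0]
force: [0.2, -1.5, -0.8]
opening: 0.0494
gripper_force: 62.4
```

play_rows:
  plan:
    - [0,0,-0.005,0,0,0]
    - [0,0,-0.009,0,0,0]
    - [0,0,-0.012,0,0,0]
    - [0,0,-0.014,0,0,0]
    - [0,0,-0.014,0,0,0]

```text
time_s: 6.2
tcp_pos: [0.6061, 0.3102, 0.0227]
ee_rot: [-0.0, 0.707, 0.707, -0.0]
force: [-0.2, -1.1, -1.1]
opening: 0.0496
gripper_force: 62.4
```

play_rows:
  plan:
    - [0,0,-0.002,0,0,0]
    - [0,0,-0.003,0,0,0]
    - [0,0,-0.003,0,0,0]

```text
time_s: 6.5
tcp_pos: [0.6062, 0.3105, 0.0224]
ee_rot: [-0.0, 0.707, 0.707, 0.0]
force: [-3.4, -0.6, 8.8]
opening: 0.0495
gripper_force: 63.1
```

play_rows:
  plan:
    - [0,0,0,0,0,0]
    - [0,0,0,0,0,0]
    - [0,0,0,0,0,0]
    - [0,0,0,0,0,0]
    - [0,0,0,0,0,0]
  hand: 68

```text
time_s: 7.0
tcp_pos: [0.6061, 0.3102, 0.0212]
ee_rot: [-0.0, 0.707, 0.707, -0.0]
force: [1.0, -0.3, 0.4]
opening: 0.0679
gripper_force: 0.0
```

play_rows:
  plan:
    - [0,0,0.04,0,0,0]
    - [0,0,0.1,0,0,0]
    - [0,0,0.18,0,0,0]
    - [0,0,0.26,0,0,0]
    - [0,0,0.26,0,0,0]

```text
time_s: 7.5
tcp_pos: [0.6093, 0.3115, 0.1576]
ee_rot: [0.002, 0.707, 0.707, 0.004]
force: [0.9, 0.2, 0.4]
opening: 0.0681
gripper_force: 0.0
```

play_rows:
  plan:
    - [-0.356,-0.798,0,0,0,0]
    - [-0.356,-0.798,0,0,0,0]
    - [-0.356,-0.798,0,0,0,0]
    - [-0.356,-0.798,0,0,0,0]
    - [-0.356,-0.798,0,0,0,0]
    - [-0.356,-0.798,0,0,0,0]
    - [-0.356,-0.798,0,0,0,0]
    - [-0.356,-0.798,0,0,0,0]
    - [-0.356,-0.798,0,0,0,0]
    - [-0.356,-0.798,0,0,0,0]
    - [-0.356,-0.798,0,0,0,0]
    - [-0.356,-0.798,0,0,0,0]
  hand: 85

```text
time_s: 8.7
tcp_pos: [0.4285, -0.0882, 0.1512]
ee_rot: [-0.0, 0.707, 0.707, 0.0]
force: [-0.0, -0.3, -0.3]
opening: 0.0852
gripper_force: 0.0
```

play_rows:
  plan:
    - [0,0,-0.05,0,0,0]
    - [0,0,-0.13,0,0,0]
    - [0,0,-0.2,0,0,0]
    - [0,0,-0.242,0,0,0]
    - [0,0,-0.242,0,0,0]
    - [0,0,-0.242,0,0,0]

```text
time_s: 9.3
tcp_pos: [0.4285, -0.0879, 0.0305]
ee_rot: [-0.0, 0.707, 0.707, -0.0]
force: [-0.1, 0.4, -0.6]
opening: 0.0851
gripper_force: 0.0
```

play_rows:
  plan:
    - [0,0,0,0,0,0]
    - [0,0,0,0,0,0]
    - [0,0,0,0,0,0]
    - [0,0,0,0,0,0]
    - [0,0,0,0,0,0]
    - [0,0,0,0,0,0]
    - [0,0,0,0,0,0]
    - [0,0,0,0,0,0]
  hand: 30

```text
time_s: 10.1
tcp_pos: [0.4291, -0.0891, 0.0318]
ee_rot: [0.001, 0.707, 0.707, 0.001]
force: [-3.7, 1.2, 15.6]
opening: 0.0498
gripper_force: 59.3
```

play_rows:
  plan:
    - [0,0,0.02,0,0,0]
    - [0,0,0.08,0,0,0]
    - [0,0,0.15,0,0,0]
    - [0,0,0.2,0,0,0]
    - [0,0,0.2,0,0,0]
    - [0,0,0.2,0,0,0]

```text
time_s: 10.7
tcp_pos: [0.4285, -0.089, 0.131]
ee_rot: [0.001, 0.707, 0.707, 0.0]
force: [-0.5, -0.4, -1.8]
opening: 0.0493
gripper_force: 62.3
```

Run:
```python
from fit import *
C=cams(); np.set_printoptions(precision=4,suppress=True)
cv2.imwrite("pics/a1.png",C["scene"]["color"][:,:,::-1])
for y,x in((.31,.606),(.179,.61)): print(fit(C,"dar",x,y,.003)[0],[fit(C,"dar",x,y,.003,names=(n,),fz=.003)[0][:2] for n in C])
```

```text
[ 0.6025  0.3122 -0.0008  0.    ] [array([0.6079, 0.3096]), array([0.6014, 0.3106])]
[ 0.6117  0.1771 -0.001   0.    ] [array([0.6094, 0.1777]), array([0.6106, 0.176 ])]
```

View pics/a1.png

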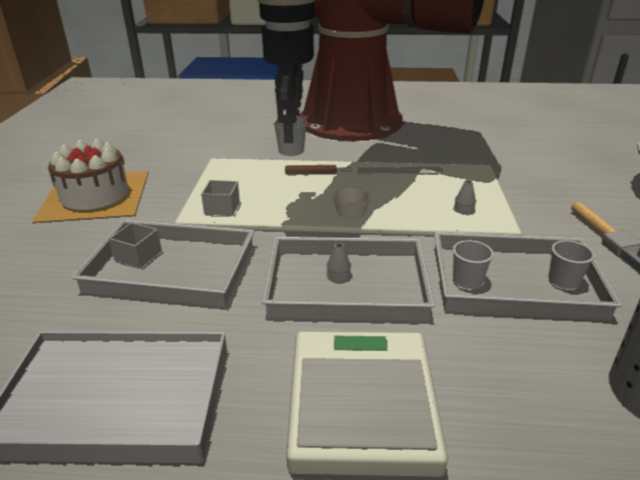

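The first cup stands upright at (570,265) and the kept one is unmoved at (471,265). The second cup is held at (291,135). It goes midway between them, at y = 0.244.

play_rows:
  plan:
    - [0.05,0.07,0,0,0,0]
    - [0.1,0.14,0,0,0,0]
    - [0.15,0.21,0,0,0,0]
    - [0.19,0.28,0,0,0,0]
    - [0.23,0.35,0,0,0,0]
    - [0.27,0.42,0,0,0,0]
    - [0.3,0.5,0,0,0,0]
    - [0.33,0.58,0,0,0,0]
    - [0.356,0.666,0,0,0,0]
    - [0.356,0.666,0,0,0,0]
    - [0.356,0.666,0,0,0,0]
    - [0.356,0.666,0,0,0,0]

```text
time_s: 12.0
tcp_pos: [0.6053, 0.2433, 0.1292]
ee_rot: [-0.0, 0.708, 0.707, -0.001]
force: [0.3, -0.1, -0.6]
opening: 0.0495
gripper_force: 62.4
```

play_rows:
  plan:
    - [0,0,-0.05,0,0,0]
    - [0,0,-0.1,0,0,0]
    - [0,0,-0.15,0,0,0]
    - [0,0,-0.18,0,0,0]
    - [0,0,-0.2,0,0,0]
    - [0,0,-0.205,0,0,0]
    - [0,0,-0.21,0,0,0]
    - [0,0,-0.213,0,0,0]
    - [0,0,-0.215,0,0,0]
    - [0,0,-0.215,0,0,0]

```text
time_s: 13.0
tcp_pos: [0.6064, 0.2443, 0.0232]
ee_rot: [0.0, 0.707, 0.707, 0.0]
force: [-0.7, -0.0, -0.9]
opening: 0.0492
gripper_force: 62.4
```

play_rows:
  plan:
    - [0,0,-0.002,0,0,0]
    - [0,0,-0.003,0,0,0]
    - [0,0,-0.003,0,0,0]

```text
time_s: 13.3
tcp_pos: [0.6064, 0.2445, 0.023]
ee_rot: [0.0, 0.707, 0.707, 0.001]
force: [-4.6, -1.4, 12.5]
opening: 0.0495
gripper_force: 63.3
```

play_rows:
  plan:
    - [0,0,0,0,0,0]
    - [0,0,0,0,0,0]
    - [0,0,0,0,0,0]
    - [0,0,0,0,0,0]
    - [0,0,0,0,0,0]
  hand: 68

```text
time_s: 13.8
tcp_pos: [0.6061, 0.2442, 0.0212]
ee_rot: [-0.0, 0.707, 0.707, -0.0]
force: [-0.8, -0.4, 0.4]
opening: 0.0679
gripper_force: 0.0
```

play_rows:
  plan:
    - [0,0,0.04,0,0,0]
    - [0,0,0.1,0,0,0]
    - [0,0,0.18,0,0,0]
    - [0,0,0.26,0,0,0]
    - [0,0,0.26,0,0,0]

```text
time_s: 14.3
tcp_pos: [0.6094, 0.2452, 0.1573]
ee_rot: [0.002, 0.707, 0.707, 0.004]
force: [0.8, 0.3, -0.1]
opening: 0.0682
gripper_force: 0.0
```

play_rows:
  plan:
    - [-0.315,-0.909,0,0,0,-0.02]
    - [-0.315,-0.909,0,0,0,-0.02]
    - [-0.315,-0.909,0,0,0,-0.02]
    - [-0.315,-0.909,0,0,0,-0.02]
    - [-0.315,-0.909,0,0,0,-0.02]
    - [-0.315,-0.909,0,0,0,-0.02]
    - [-0.315,-0.909,0,0,0,-0.02]
    - [-0.315,-0.909,0,0,0,-0.02]
    - [-0.315,-0.909,0,0,0,-0.02]
    - [-0.315,-0.909,0,0,0,-0.02]
    - [-0.315,-0.909,0,0,0,-0.02]
    - [-0.315,-0.909,0,0,0,-0.02]
  hand: 85

```text
time_s: 15.5
tcp_pos: [0.4482, -0.2106, 0.1509]
ee_rot: [-0.0, 0.73, 0.684, 0.0]
force: [-0.2, 0.9, 0.3]
opening: 0.0851
gripper_force: 0.0
```

play_rows:
  plan:
    - [0,0,-0.05,0,0,0]
    - [0,0,-0.13,0,0,0]
    - [0,0,-0.2,0,0,0]
    - [0,0,-0.25,0,0,0]
    - [0,0,-0.268,0,0,0]
    - [0,0,-0.268,0,0,0]
    - [0,0,-0.268,0,0,0]

```text
time_s: 16.2
tcp_pos: [0.4495, -0.2102, 0.0182]
ee_rot: [0.001, 0.729, 0.685, 0.0]
force: [-0.1, -0.8, 0.7]
opening: 0.0852
gripper_force: 0.0
```

play_rows:
  plan:
    - [0,0,0,0,0,0]
    - [0,0,0,0,0,0]
    - [0,0,0,0,0,0]
    - [0,0,0,0,0,0]
    - [0,0,0,0,0,0]
    - [0,0,0,0,0,0]
    - [0,0,0,0,0,0]
    - [0,0,0,0,0,0]
  hand: 30

```text
time_s: 17.0
tcp_pos: [0.4493, -0.2107, 0.0185]
ee_rot: [0.001, 0.729, 0.684, 0.0]
force: [-0.6, 0.7, 10.3]
opening: 0.0495
gripper_force: 61.1
```

play_rows:
  plan:
    - [0,0,0.02,0,0,0]
    - [0,0,0.08,0,0,0]
    - [0,0,0.15,0,0,0]
    - [0,0,0.2,0,0,0]
    - [0,0,0.2,0,0,0]
    - [0,0,0.2,0,0,0]

```text
time_s: 17.6
tcp_pos: [0.4489, -0.2105, 0.118]
ee_rot: [0.001, 0.729, 0.684, 0.0]
force: [-0.4, 0.2, -0.6]
opening: 0.0491
gripper_force: 62.1
```

Run:
```python
from fit import *
C=cams(); np.set_printoptions(precision=4,suppress=True)
cv2.imwrite("pics/a2.png",C["scene"]["color"][:,:,::-1])
for y in(.31,.245,.177): print(fit(C,"dar",.608,y,.003)[0])
```

```text
[ 0.6025  0.3122 -0.0009  0.    ]
[ 0.6046  0.242  -0.0005  0.    ]
[ 0.6117  0.1771 -0.001   0.    ]
```

View pics/a2.png

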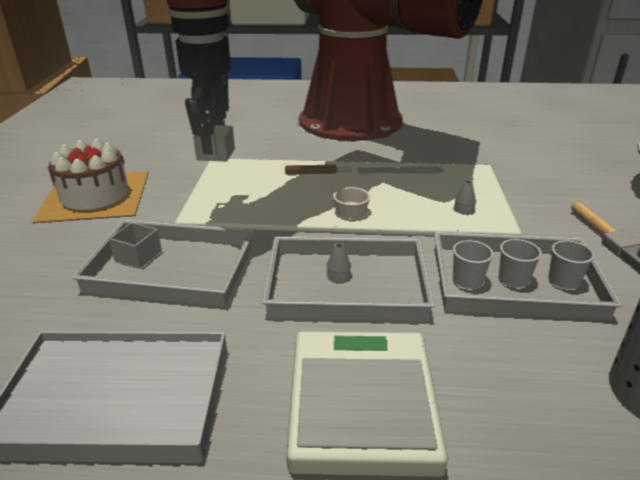

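All three cups stand upright and apart, and the ring is held squarely at (213,142). Next is the square batt, target (0.611,-0.200).

play_rows:
  plan:
    - [0.06,0.005,0,0,0,0]
    - [0.13,0.01,0,0,0,0]
    - [0.2,0.02,0,0,0,0]
    - [0.27,0.02,0,0,0,0]
    - [0.325,0.02,0,0,0,0]
    - [0.325,0.02,0,0,0,0]
    - [0.325,0.02,0,0,0,0]
    - [0.325,0.02,0,0,0,0]

```text
time_s: 18.5
tcp_pos: [0.6097, -0.2, 0.1163]
ee_rot: [-0.001, 0.729, 0.684, -0.001]
force: [-0.5, -0.7, -0.8]
opening: 0.0493
gripper_force: 62.3
```

play_rows:
  plan:
    - [0,0,-0.05,0,0,0]
    - [0,0,-0.1,0,0,0]
    - [0,0,-0.15,0,0,0]
    - [0,0,-0.18,0,0,0]
    - [0,0,-0.2,0,0,0]
    - [0,0,-0.206,0,0,0]
    - [0,0,-0.21,0,0,0]
    - [0,0,-0.213,0,0,0]
    - [0,0,-0.214,0,0,0]
    - [0,0,-0.214,0,0,0]

```text
time_s: 19.5
tcp_pos: [0.6115, -0.2004, 0.0108]
ee_rot: [0.0, 0.729, 0.684, 0.0]
force: [0.5, -0.0, -1.7]
opening: 0.0496
gripper_force: 62.3
```

play_rows:
  plan:
    - [0,0,-0.002,0,0,0]
    - [0,0,-0.003,0,0,0]
    - [0,0,-0.003,0,0,0]

```text
time_s: 19.8
tcp_pos: [0.6115, -0.2004, 0.0095]
ee_rot: [0.0, 0.729, 0.684, 0.0]
force: [-1.4, 1.0, 5.2]
opening: 0.0497
gripper_force: 63.1
```

play_rows:
  plan:
    - [0,0,0,0,0,0]
    - [0,0,0,0,0,0]
    - [0,0,0,0,0,0]
    - [0,0,0,0,0,0]
    - [0,0,0,0,0,0]
  hand: 66

```text
time_s: 20.3
tcp_pos: [0.6111, -0.2002, 0.0087]
ee_rot: [-0.0, 0.729, 0.684, -0.0]
force: [0.2, -0.2, 0.5]
opening: 0.066
gripper_force: 0.0
```

play_rows:
  plan:
    - [0,0,0.04,0,0,0]
    - [0,0,0.1,0,0,0]
    - [0,0,0.18,0,0,0]
    - [0,0,0.26,0,0,0]
    - [0,0,0.26,0,0,0]

```text
time_s: 20.8
tcp_pos: [0.6143, -0.2017, 0.1448]
ee_rot: [0.004, 0.729, 0.684, 0.002]
force: [0.7, -0.5, 0.0]
opening: 0.0658
gripper_force: 0.0
```

play_rows:
  plan:
    - [-0.362,0.799,0,0,0,0.02]
    - [-0.362,0.799,0,0,0,0.02]
    - [-0.362,0.799,0,0,0,0.02]
    - [-0.362,0.799,0,0,0,0.02]
    - [-0.362,0.799,0,0,0,0.02]
    - [-0.362,0.799,0,0,0,0.02]
    - [-0.362,0.799,0,0,0,0.02]
    - [-0.362,0.799,0,0,0,0.02]
    - [-0.362,0.799,0,0,0,0.02]
    - [-0.362,0.799,0,0,0,0.02]
    - [-0.362,0.799,0,0,0,0.02]
    - [-0.362,0.799,0,0,0,0.02]
  hand: 60

```text
time_s: 22.0
tcp_pos: [0.4305, 0.1985, 0.1386]
ee_rot: [0.0, 0.708, 0.707, -0.0]
force: [0.5, 0.1, 0.2]
opening: 0.0604
gripper_force: 0.0
```

play_rows:
  plan:
    - [0,0,-0.05,0,0,0]
    - [0,0,-0.13,0,0,0]
    - [0,0,-0.2,0,0,0]
    - [0,0,-0.235,0,0,0]
    - [0,0,-0.245,0,0,0]
    - [0,0,-0.245,0,0,0]
    - [0,0,-0.245,0,0,0]

```text
time_s: 22.7
tcp_pos: [0.4312, 0.199, 0.0172]
ee_rot: [0.0, 0.708, 0.706, 0.001]
force: [0.4, -0.5, -0.5]
opening: 0.0602
gripper_force: 0.0
```

play_rows:
  plan:
    - [0,0,0,0,0,0]
    - [0,0,0,0,0,0]
    - [0,0,0,0,0,0]
    - [0,0,0,0,0,0]
    - [0,0,0,0,0,0]
    - [0,0,0,0,0,0]
    - [0,0,0,0,0,0]
    - [0,0,0,0,0,0]
  hand: 25

```text
time_s: 23.5
tcp_pos: [0.431, 0.1994, 0.0176]
ee_rot: [0.001, 0.707, 0.707, 0.001]
force: [-1.9, -1.6, 11.5]
opening: 0.0312
gripper_force: 58.6
```

play_rows:
  plan:
    - [0,0,0.02,0,0,0]
    - [0,0,0.08,0,0,0]
    - [0,0,0.15,0,0,0]
    - [0,0,0.2,0,0,0]
    - [0,0,0.2,0,0,0]
    - [0,0,0.2,0,0,0]

```text
time_s: 24.1
tcp_pos: [0.4305, 0.1994, 0.1171]
ee_rot: [0.0, 0.707, 0.707, 0.001]
force: [-0.4, 0.5, -0.5]
opening: 0.0316
gripper_force: 59.9
```

Run:
```python
from fit import *
C=cams(); np.set_printoptions(precision=4,suppress=True)
cv2.imwrite("pics/a3.png",C["scene"]["color"][:,:,::-1])
print(fit(C,"sqr",.61,-.2,.003)[0],fit(C,"sqr",.5835,-.312,.003,-.35,wr=.2)[0])
```

```text
[ 0.6107 -0.1999  0.0001 -0.0453] [ 0.5835 -0.3121  0.0004 -0.3713]
```

View pics/a3.png

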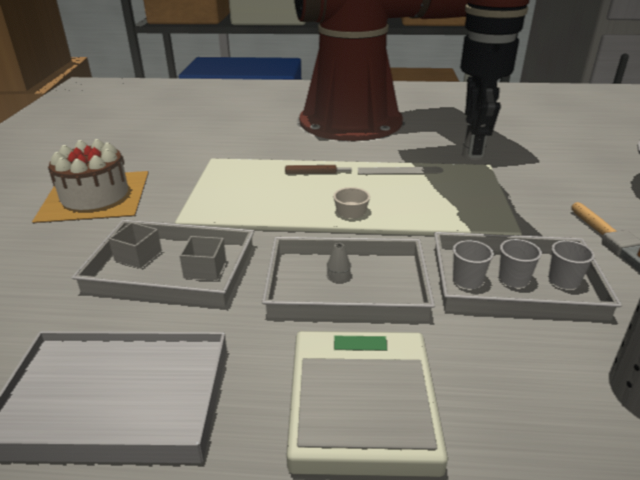

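The ring stands in its batt at (203,258) and the nozzle is held at (475,148). Next is the nozzle batt, target (0.628,0.066).

play_rows:
  plan:
    - [0.07,-0.04,0,0,0,0]
    - [0.14,-0.09,0,0,0,0]
    - [0.21,-0.14,0,0,0,0]
    - [0.28,-0.19,0,0,0,0]
    - [0.34,-0.23,0,0,0,0]
    - [0.396,-0.266,0,0,0,0]
    - [0.396,-0.266,0,0,0,0]
    - [0.396,-0.266,0,0,0,0]
    - [0.396,-0.266,0,0,0,0]

```text
time_s: 25.1
tcp_pos: [0.6267, 0.0668, 0.1153]
ee_rot: [-0.001, 0.707, 0.707, -0.001]
force: [-0.1, -0.1, -0.1]
opening: 0.0312
gripper_force: 59.9
```

play_rows:
  plan:
    - [0,0,-0.05,0,0,0]
    - [0,0,-0.1,0,0,0]
    - [0,0,-0.15,0,0,0]
    - [0,0,-0.18,0,0,0]
    - [0,0,-0.2,0,0,0]
    - [0,0,-0.206,0,0,0]
    - [0,0,-0.21,0,0,0]
    - [0,0,-0.213,0,0,0]
    - [0,0,-0.214,0,0,0]
    - [0,0,-0.214,0,0,0]

```text
time_s: 26.1
tcp_pos: [0.6285, 0.0662, 0.0098]
ee_rot: [0.0, 0.707, 0.707, 0.0]
force: [0.8, 0.4, 0.1]
opening: 0.0315
gripper_force: 60.0
```

play_rows:
  plan:
    - [0,0,-0.002,0,0,0]
    - [0,0,-0.003,0,0,0]
    - [0,0,-0.003,0,0,0]

```text
time_s: 26.4
tcp_pos: [0.6286, 0.0662, 0.0087]
ee_rot: [0.0, 0.707, 0.707, 0.0]
force: [-1.1, -0.4, 6.3]
opening: 0.0311
gripper_force: 60.8
```

play_rows:
  plan:
    - [0,0,0,0,0,0]
    - [0,0,0,0,0,0]
    - [0,0,0,0,0,0]
    - [0,0,0,0,0,0]
    - [0,0,0,0,0,0]
  hand: 55

```text
time_s: 26.9
tcp_pos: [0.6281, 0.0662, 0.0077]
ee_rot: [-0.0, 0.707, 0.707, -0.0]
force: [0.5, -0.2, -0.3]
opening: 0.0548
gripper_force: 0.0
```

play_rows:
  plan:
    - [0,0,0.04,0,0,0]
    - [0,0,0.1,0,0,0]
    - [0,0,0.18,0,0,0]
    - [0,0,0.28,0,0,0]
    - [-0.1,0,0.34,0,0,0]
    - [-0.2,0,0.34,0,0,0]
    - [-0.3,0,0.36,0,0,0]
    - [-0.4,0,0.38,0,0,0]
    - [-0.5,0,0.4,0,0,0]
    - [-0.56,0,0.4,0,0,0]
    - [-0.56,0,0.4,0,0,0]
    - [-0.56,0,0.4,0,0,0]

```text
time_s: 28.1
tcp_pos: [0.3481, 0.0662, 0.2083]
ee_rot: [0.001, 0.707, 0.707, 0.001]
force: [0.7, 1.2, -0.2]
opening: 0.0551
gripper_force: 0.0
```

Run:
```python
from fit import *
C=cams(); np.set_printoptions(precision=4,suppress=True)
a,b=C["scene"]["color"][160:330,80:620,::-1],C["top"]["color"][140:340,90:530,::-1]
cv2.imwrite("pics/end.png",np.vstack([cv2.resize(a,(800,252)),cv2.resize(b,(733,333))[:, :733] if 0 else cv2.copyMakeBorder(cv2.resize(b,(733,333)),0,0,0,67,cv2.BORDER_CONSTANT)]))
print(fit(C,"noz",.628,.066,.003)[0],fit(C,"noz",.6142,-.0044,.003)[0])
```

```text
[0.6279 0.0662 0.0014 0.    ] [ 0.6142 -0.0044  0.0016  0.    ]
```

View pics/end.png

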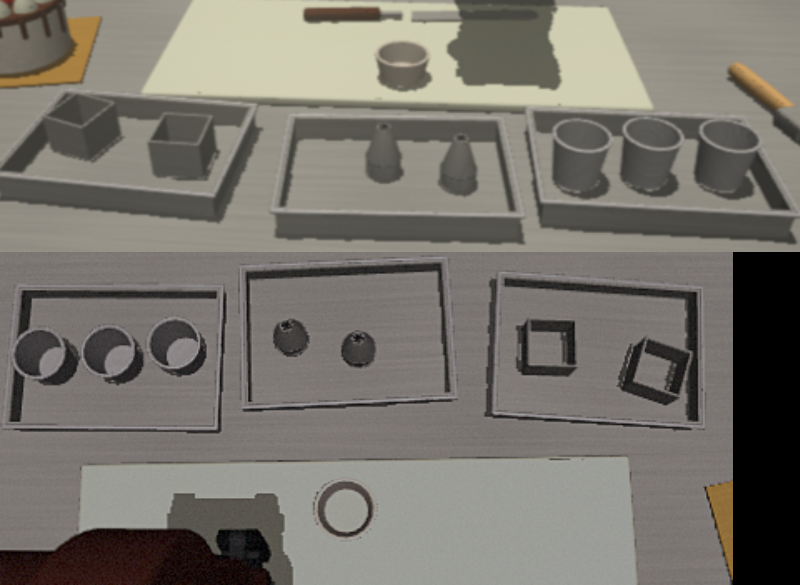

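The closing picture shows every piece upright on its batt floor, separate from its neighbours. The kept pieces have not moved and only the ramekin and the palette knife remain on the board.

```bash
python3 -c "
from cell import env
print(env.job_done())"
```

```text
the job is handed in; nothing more can be done
None
```

The job is handed in at about 28 s: both darioles, the square ring and the nozzle each stand upright in the matching batt, and the kept pieces are where they were; no verdict was returned.

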